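# Set the blender's speed dial to the green dot and switch it on

### The arm

A 7-joint arm with a two-finger parallel gripper is mounted at the origin on the work surface. World frame = base frame: x ahead of the robot, y to its left, z up, the work surface at z = 0. Lengths are in m, angles in rad, forces in N, time in s.
With the tool pointing down it reaches from about 0.4 to 0.85 m from the base axis. Payload 6.9 kg.
Tool frame: the origin (TCP) lies at the very end of the fingers, on their centre line; the grasp point (between the pads) lies 19 mm behind it (bot.grasp_offset is the distance from the TCP to the grasp point, in m); z points along the fingers, y is the line along which they close (so a half turn about z gives the same grasp; the last joint's range is limited). The gripper opens to 85 mm and grips with 20 to 120 N. Pads are 22 mm wide; open, the fingers measure 114 mm over their backs; the gripper's body (76 mm by 85 mm) begins 54 mm behind the grasp point. The pads swing forward as they close: fully open they stand 13 mm farther back than shut.
Start: joints at [1.214, 0.507, -0.238, 1.5, 0.126, 1.149, -0.155], TCP at [0.278, -0.56, 0.231] pointing down, gripper open.
Joint ranges: [-3.08, 3.08], [-0.24, 2.05], [-1.43, 1.35], [0, 2.5], [-1.52, 4.66], [0.17, 1.96], [-2.89, 2.89]. Speed limits (rad/s): [2.39, 2.39, 3.14, 3.14, 3.14, 3.14, 3.14].

### API

Orientations are given as [roll, pitch, yaw] about the fixed x, y, z axes, in that order (R = Rz(yaw) Ry(pitch) Rx(roll)).
In Python, from cell import monitor, optics, bot, models gives the robot as it stands.
- The arm moves only by the tool play_rows, never from a script. Its argument "plan" is a list of rows, each a list of 3 entries, a list of its own where there are three numbers: the shift along the tool's x, y, z in units of 25 mm (1.0 is 25 mm), then the turn, a rotation vector about the tool's x, y, z in units of 8 degrees (1.0 is 8 degrees), then the opening, from -1 (shut) to 1 (fully open). A call has 1 to 12 rows; each row is the pose to reach, as a shift and turn from the pose commanded when the call began, along the tool's axes at that moment; what a row does not reach only later rows make up. A row lasts 1/10 s, in which the tool goes at most 50 mm and 8.59 degrees, less where a joint would pass 70% of its speed; a pose out of reach is approached as far as the arm can. A call with a gripper value outside its range is refused whole. The fingers move at their own pace and stop on an object; the grip force is fixed at half the most. Time passes only in rows, so rows that repeat a pose let the fingers close. It gives the time, the measured TCP pose, the force, the opening and the grip force at its end, in the units of the state.
- monitor.state(): the state, without advancing time (a new reading comes with each control period).
- optics.grab_frame(name): name is "scene" or "top"; returns a dict with "pixels" (480x640x3 uint8, blue, green, red), "range_z" (480x640 float32, m along the optical axis (not along the pixel's ray), 0 where there is no reading), "vfov" (degrees; the focal length in pixels is half the picture's height over the tangent of half this angle, whatever the lens; pixels are square), "cx", "cy" (the principal point, pixels), "k1" (the pictures are not rectified: a ray, as slopes to the right and down, at radius r is drawn at 1 + k1 r^2 times it, then the intrinsics apply), "origin" and "attitude" of the camera in the world. Camera axes: x right, y up, looking along -z (the intrinsics and any distortion apply to the point x, -y, -z); pixel columns grow to the right and rows downward; lengths in m; the calibration is good to about 2 mm. A picture is of the moment at which its call begins.
- bot.finish_job(): hands the job in; it is judged then, once.
Trained networks look in the newest picture that a camera, given by its name, has taken for a name from the list of things; names that differ only in an ending like _2 or _b are one class to them, and where a whole thing is asked for, a point or a joint stands for the part that bears it (a point fixed in the world has none). Each returns a list of dicts, best first, with "conf" (0 to 1); they miss things now and then, are a little off and sometimes report something else, mostly with a low value. They report only what shows in the picture. A call takes as long as a camera call.
- models.boxes_of(camera, thing): "position" ([x, y, z] in m, in world coordinates, good to about 4 mm: the middle of the surface that is visible of it).
- models.spot_point(camera, thing): "position" ([x, y, z] in m, in world coordinates, good to about 4 mm: a listed point, or the origin of a listed thing).
The state is a dict: "time": time; "q": joint angles; "dq": joint speeds; "joint_torque": joint torques, N m; "tcp_pos": TCP position; "orientation": TCP orientation; "force": force on the tool from outside, world axes, zero at the start; "moment": the same for the moment, N m; "grip_width": finger opening in m; "gripper_force": force on a finger pad.
Only numpy, scipy, OpenCV 4.12 (cv2) and the standard library are available. Lean on these libraries where they do the work, as an engineer would, in place of code of your own. Each camera call takes 0.05 s, during which the arm holds its last target. There are 200 camera calls.

### The job

Get the blender base running at the right speed using only a fingertip: with the chrome switch still off, lay a fingertip on the knurled speed dial and turn it by friction one click, until its white pointer sits in the notch at the green dot (not the red one). Then push the chrome toggle switch over, away from the blender's front edge, so that it snaps on. Do not grip or lift anything, and leave the kitchen things around it where they stand.

Things in the scene. Friction and masses are not known exactly. Their poses are not given: they have to be found in the camera images.
- blender: White blender base, jug off, fixed. Origin on the counter under it; +x from the low control deck (front) to the motor block (back), y left, z up. Deck: x -115 to 10 mm, y -100 to 100, top at 55 mm. Motor block: x 10 to 130, y -100 to 100, top at 102 mm, rubber pad and drive coupling in its middle up to 118 mm. Dial axis at x -55, y 32; switch at x -55, y -62.
- dial_center (a point): Centre of the dial's top face, on its upright axis, 63 mm above the counter. A flat disc 72 mm across: grey ribbed band, black middle, white pointer. It stands only 3 mm above the steel collar round it (106 mm across, top at 60 mm): press on the top face off-centre and drag round. It does not sink. This frame turns with the dial; the pointer lies along its -x.
- dial_pointer (a point): Outer end of the white pointer on the dial's top face, 35.5 mm from the axis.
- speed_dial (a joint): Dial angle, rad, positive anticlockwise from above. Click notches at -0.6, 0, +0.6; starts in or near 0, pointer to the blender's front (-x of the blender). The hump half-way (+-0.3) takes about 0.055 N m (2.5 N at 22 mm radius); beyond it the dial snaps into the next notch when the finger leaves, short of it it springs back. Stops at +-0.75.
- green_dot: Green sticker 11 mm across on the collar, 45.5 mm from the dial axis; origin at its centre, 60 mm above the counter. It marks the notch wanted: either the one at +0.6 or the one at -0.6 rad.
- red_dot: Red sticker of the same size, marking the notch on the other side.
- switch (a joint): Angle of the chrome toggle switch in rad: 0 = off, leaning 0.4 rad from upright towards the blender's front (-x of the blender); 0.8 = on, leaning 0.4 rad towards the motor block (+x). It snaps to either end; pushing it over the middle takes about 2 N at 15 mm above its pivot.
- switch_tip (a point): Centre of the round tip (10 mm across) of the toggle's bat, 30 mm from the pivot. The bat is 6.4 mm thick.
- switch_pivot (a point): Pivot of the toggle, 61 mm above the counter, 6 mm above the deck, in the middle of a round bushing 17 mm across and 7 mm high on a dark plate 46 by 32 mm and 3 mm thick.
- jar: Bystander: clamp-lid glass jar, 92 mm across, 152 mm tall. Origin under its centre.
- strainer: Bystander: aluminium strainer, bowl 130 mm across and 50 mm tall with a straight handle reaching 180 mm along its -x. Origin under the bowl.
- scoop: Bystander: red plastic scoop, tray 75 by 55 by 40 mm with a handle reaching 120 mm along its -x. Origin under the tray.
- spatula: Bystander: bamboo spatula, 280 mm long, lying flat along its x.
- mug: Bystander: blue mug, 80 mm across, 90 mm tall, handle at its +y. Origin under its centre.
- spice: Bystander: amber spice jar, 44 mm across, 100 mm tall. Origin under its centre.

How it is judged:
By the outcome, as a careful person would: the job done as asked, in the order asked, and still so for the second after the job is handed in, with the robot touching nothing.
It also fails if it takes over 45 s, if anything falls off the work surface, if the arm or the gripper's body presses on something with over 40 N, if the wrist force passes 120 N, or if a joint passes its speed limit or range.

## Working session

There is one attempt and no reset: what is moved stays moved. The work goes in short steps, Python scripts to look and compute and a tool call to move; the robot and the scene stay as the last step left them, time stands still between calls to the robot, and variables do not carry over. Pictures are saved under pics/ and viewed, at most 10 in all, crops included, and the job is handed in when it is done.

Besides the shell and the picture viewer there is one more tool, called after "Emit:" by a JSON object that holds its "api" and its "payload". play_rows: Moves the arm, as the interface text tells. Its arguments: {"type":"object","properties":{"plan":{"type":"array","items":{"type":"array"}}},"required":["plan"]}

```bash
mkdir -p pics; cat > h.py <<'E'
import numpy as np,cv2
from cell import monitor,optics,bot,models
def shot(cam,name):
    f=optics.grab_frame(cam); cv2.imwrite(f'pics/{name}.png',f['pixels']); return f
def world(f,u,v,z=None):
    H,W=f['pixels'].shape[:2]; fl=H/2/np.tan(np.radians(f['vfov'])/2)
    d=np.array([(u-f['cx'])/fl,(v-f['cy'])/fl]); s=d.copy()
    for _ in range(20): s=d/(1+f['k1']*(s@s))
    A=np.array(f['attitude']); 
    if A.shape!=(3,3):
        from scipy.spatial.transform import Rotation as R; A=R.from_euler('xyz',A).as_matrix()
    r=A@np.array([s[0],-s[1],-1]); o=np.array(f['origin'])
    t=(z-o[2])/r[2] if z is not None else f['range_z'][int(v),int(u)]
    return o+t*r
E
python3 - <<'E'
from h import *
for c in ['top','scene']:
    f=shot(c,c+'0'); print(c,f['origin'],f['attitude'],f['vfov'],f['k1'])
    for n in ['blender','dial_center','dial_pointer','green_dot','red_dot','switch_tip','switch_pivot','jar','strainer','scoop','spatula','mug','spice']:
        r=models.spot_point(c,n); print(n,[(np.round(x['position'],3).tolist(),round(x['conf'],2)) for x in r[:2]])
s=monitor.state();print(s['time'],s['tcp_pos'],s['orientation'],s['grip_width'],s['force'])
E
```

```text
top [0.39239999 0.013524   1.20005267] [ 0.12309988 -0.01138637 -1.59423756] 48.06317815709691 -0.011121567169476496
blender [([0.595, 0.063, 0.005], 0.71)]
dial_center [([0.535, 0.083, 0.064], 0.79)]
dial_pointer [([0.507, 0.073, 0.061], 0.87), ([0.559, -0.007, 0.061], 0.69)]
green_dot [([0.508, 0.048, 0.061], 0.6)]
red_dot [([0.491, 0.1, 0.06], 0.54)]
switch_tip [([0.55, -0.014, 0.089], 0.46)]
switch_pivot [([0.558, -0.007, 0.059], 0.94)]
jar [([0.549, 0.398, -0.005], 0.74), ([0.366, 0.056, 0.005], 0.33)]
strainer [([0.635, -0.392, 0.003], 0.79)]
scoop [([0.429, 0.432, -0.001], 0.81)]
spatula [([0.368, 0.059, 0.004], 0.74)]
mug [([0.637, -0.39, 0.004], 0.72), ([0.34, -0.352, -0.001], 0.6)]
spice [([0.693, 0.334, -0.0], 0.61), ([0.495, 0.1, 0.061], 0.5)]
scene [1.1486525  0.00406531 1.10560085] [0.54592187 0.00343374 1.57530418] 53.42085738172101 -0.0506965446802831
blender [([0.599, 0.063, 0.003], 0.6)]
dial_center [([0.541, 0.08, 0.064], 0.78)]
dial_pointer [([0.501, 0.074, 0.063], 0.77)]
green_dot []
red_dot []
switch_tip [([0.543, -0.01, 0.088], 0.48)]
switch_pivot [([0.556, -0.009, 0.06], 0.96)]
jar [([0.546, 0.4, -0.0], 0.76)]
strainer [([0.634, -0.393, 0.001], 0.92)]
scoop [([0.426, 0.43, -0.004], 0.84)]
spatula [([0.37, 0.056, -0.002], 0.86)]
mug [([0.346, -0.351, -0.0], 0.97)]
spice [([0.692, 0.328, -0.003], 0.73), ([0.548, 0.401, 0.0], 0.2)]
1.4 [ 0.27844432 -0.55953819  0.23126653] [-3.14156203e+00 -4.22656268e-06  4.61788828e-01] 0.08533891761440683 [ 0.21850626  0.20705902 -0.45849251]
```

View pics/top0.png

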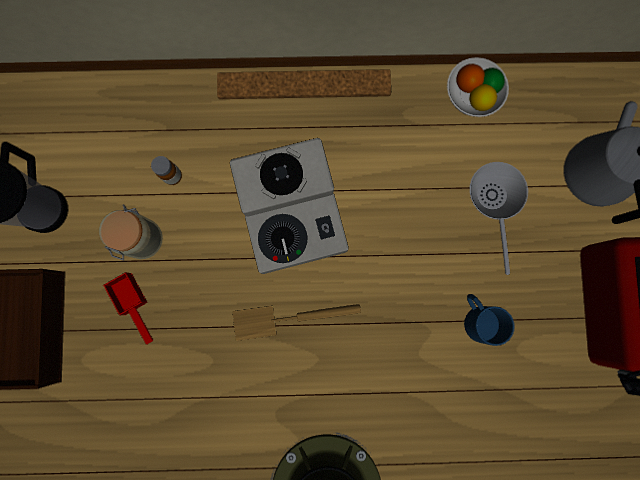

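```bash
python3 - <<'E'
from h import *
f=optics.grab_frame('top'); p=f['pixels'].astype(int)
b,g,r=p[...,0],p[...,1],p[...,2]
for n,m in (('green',(g-r>40)&(g-b>30)),('red',(r-g>70)&(r-b>70))):
    k,l,st,c=cv2.connectedComponentsWithStats(m.astype('uint8'))
    for i in range(1,k):
        if st[i,4]>15: print(n,st[i,4],c[i].round(1),world(f,*c[i],z=.06).round(4))
E
```

```text
green 309 [494.2  79.3] [ 0.8798 -0.3958  0.06  ]
green 18 [298.1 251.7] [0.5039 0.0477 0.06  ]
red 243 [473.7  77.7] [ 0.8843 -0.3501  0.06  ]
red 1153 [633.1 301.5] [ 0.3816 -0.6618  0.06  ]
red 19 [274.8 257.8] [0.4919 0.0973 0.06  ]
red 981 [128.8 303.1] [0.4035 0.4046 0.06  ]
```

The top view shows the dial at (283,238) with its pointer down to (285,257). Green is right of the pointer at (298,252), red is left at (275,258), and the switch is at (324,227). So the green notch is +0.6 (anticlockwise). The blender's yaw is about 0.22 and the dial axis is about (0.536, 0.081), which agrees with the 51 mm dot chord (51.4 mm expected).

I'll approach above the +y side of the dial with the fingers shut.

Emit:
{"api": "play_rows", "payload": {"plan": [[[1.6, -1.4, 0], [0, 0, 0.3], -1], [[3.2, -2.9, 0], [0, 0, 0.6], -1], [[4.8, -4.3, 0], [0, 0, 0.9], -1], [[6.4, -5.8, 0], [0, 0, 1.2], -1], [[8, -7.2, 0], [0, 0, 1.5], -1], [[9.6, -8.7, 0], [0, 0, 1.8], -1], [[11.2, -10.1, 0], [0, 0, 2.1], -1], [[12.8, -11.6, 0], [0, 0, 2.4], -1], [[14.4, -13, 0], [0, 0, 2.7], -1], [[16, -14.5, 0], [0, 0, 3], -1], [[17.6, -16, 0], [0, 0, 3.3], -1], [[19.2, -17.4, 0], [0, 0, 3.6], -1]]}}

```text
time: 2.65
tcp_pos: [0.4973, 0.0012, 0.2317]
orientation: [3.141, -0.001, -0.043]
force: [1.0, -1.1, 0.8]
grip_width: -0.0
gripper_force: 0.0
```

Emit:
{"api": "play_rows", "payload": {"plan": [[[0, 0, 0], [0, 0, 0], -1], [[0, 0, 0], [0, 0, 0], -1], [[0, 0, 0], [0, 0, 0], -1]]}}

```text
time: 2.95
tcp_pos: [0.4964, -0.0021, 0.2312]
orientation: [3.141, 0.0, -0.042]
force: [0.3, -1.1, -0.5]
grip_width: 0.0002
gripper_force: 0.0
```

```bash
python3 - <<'E'
from h import *
s=monitor.state();print(s['time'],s['tcp_pos'],s['orientation'],s['force'],s['q'])
E
```

```text
2.95 [ 0.49643043 -0.00206907  0.23119072] [ 3.14072240e+00  4.45621614e-04 -4.19892951e-02] [ 0.33865558 -1.07647797 -0.50597718] [ 0.20164522  0.31587296 -0.33405659  1.82861503  0.12094201  1.01737805
 -1.79364261]
```

Emit:
{"api": "play_rows", "payload": {"plan": [[[0.8, -1.8, 1], [0, 0, 0.2], -1], [[1.5, -3.4, 2.5], [0, 0, 0.3], -1], [[1.5, -4.35, 4], [0, 0, 0.3], -1], [[1.5, -4.35, 5.4], [0, 0, 0.3], -1], [[1.5, -4.35, 5.9], [0, 0, 0.3], -1], [[1.5, -4.35, 5.9], [0, 0, 0.3], -1], [[1.5, -4.35, 5.9], [0, 0, 0.3], -1], [[1.5, -4.35, 5.9], [0, 0, 0.3], -1]]}}

```text
time: 3.75
tcp_pos: [0.5401, 0.1053, 0.0859]
orientation: [-3.141, -0.003, -0.085]
force: [0.9, -0.2, -0.1]
grip_width: -0.0003
gripper_force: 0.0
```

```bash
python3 - <<'E'
from h import *
s=monitor.state();print(s['time'],s['tcp_pos'],s['orientation'],s['force'],s['q'][6])
f=shot('scene','s1')
cv2.imwrite('pics/s1c.png',cv2.resize(f['pixels'][200:400,200:440],None,fx=3,fy=3))
E
```

```text
3.75 [0.54006246 0.10531906 0.08587015] [-3.14113471 -0.00335287 -0.08498605] [ 0.88736003 -0.1930535  -0.05179916] -2.128069371341938
```

View pics/s1c.png

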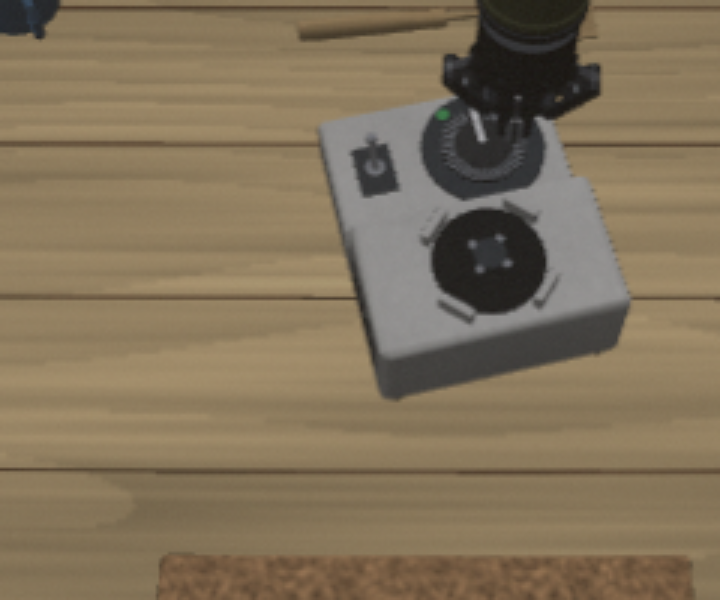

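The crop shows the shut fingertips at (510,125), above the dial's +y side. The pointer is at (478,125), the green dot at (442,115) and the switch is clear at (375,155). Next I'll press down gently.

Emit:
{"api": "play_rows", "payload": {"plan": [[[0, 0, 0.4], [0, 0, 0], -1], [[0, 0, 0.7], [0, 0, 0], -1], [[0, 0, 0.85], [0, 0, 0], -1], [[0, 0, 0.92], [0, 0, 0], -1], [[0, 0, 0.97], [0, 0, 0], -1], [[0, 0, 0.97], [0, 0, 0], -1]]}}

```text
time: 4.4
tcp_pos: [0.5399, 0.1061, 0.0625]
orientation: [3.141, -0.004, -0.083]
force: [-6.6, -3.5, 32.3]
grip_width: 0.0004
gripper_force: 16.2
```

Emit:
{"api": "play_rows", "payload": {"plan": [[[0, 0, -0.02], [0, 0, 0], -1], [[-0.06, 0, -0.02], [0, 0, -0.43], -1], [[-0.12, 0, -0.02], [0, 0, -0.86], -1], [[-0.18, 0, -0.02], [0, 0, -1.29], -1], [[-0.24, 0.01, -0.02], [0, 0, -1.72], -1], [[-0.3, 0.03, -0.02], [0, 0, -2.15], -1], [[-0.36, 0.04, -0.02], [0, 0, -2.58], -1], [[-0.42, 0.06, -0.02], [0, 0, -3.01], -1], [[-0.48, 0.08, -0.02], [0, 0, -3.44], -1], [[-0.53, 0.1, -0.02], [0, 0, -3.87], -1], [[-0.58, 0.13, -0.02], [0, 0, -4.3], -1], [[-0.58, 0.13, -0.02], [0, 0, -4.3], -1]]}}

```text
time: 5.6
tcp_pos: [0.5265, 0.1044, 0.0627]
orientation: [3.139, -0.005, 0.519]
force: [-1.3, -2.3, 25.5]
grip_width: -0.0
gripper_force: 12.7
```

```bash
python3 - <<'E'
from h import *
f=shot('scene','s2')
cv2.imwrite('pics/s2c.png',cv2.resize(f['pixels'][220:280,300:400],None,fx=7,fy=7,interpolation=cv2.INTER_CUBIC))
E
```

```text
(no output)
```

View pics/s2c.png

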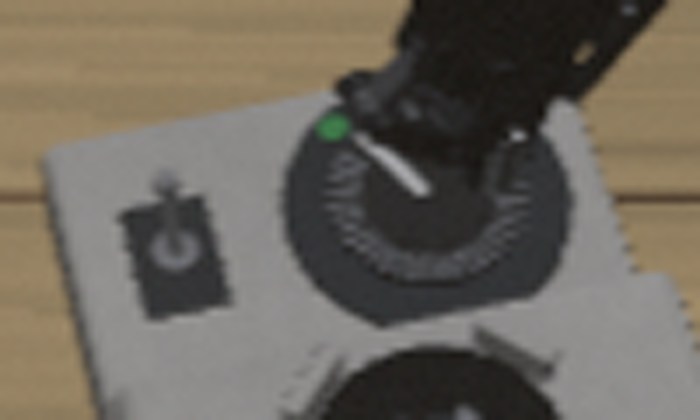

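The crop shows the white pointer, (430,190) to (355,135), aimed at the green dot at (332,127). I'll lift straight off and move to the front of the switch.

Emit:
{"api": "play_rows", "payload": {"plan": [[[0, 0, -0.3], [0, 0, 0], -1], [[0, 0, -1.5], [0, 0, 0], -1], [[0, 0, -3], [0, 0, 0], -1], [[-1, 1.3, -3], [0, 0, 0.7], -1], [[-2, 2.7, -3], [0, 0, 1.5], -1], [[-2.9, 4, -3], [0, 0, 2.14], -1], [[-2.9, 4, -3], [0, 0, 2.14], -1], [[-2.9, 4, -3], [0, 0, 2.14], -1]]}}

```text
time: 6.45
tcp_pos: [0.5102, -0.0191, 0.1348]
orientation: [-3.141, 0.001, 0.217]
force: [-0.6, -0.1, -0.8]
grip_width: 0.0001
gripper_force: 0.0
```

```bash
python3 - <<'E'
from h import *
s=monitor.state();print(s['time'],s['tcp_pos'],s['orientation'],s['force'])
f=shot('scene','s3')
for n in ['dial_center','dial_pointer','green_dot','switch_tip','switch_pivot']:
    print(n,[(np.round(x['position'],4).tolist(),round(x['conf'],2)) for x in models.spot_point('scene',n)[:2]])
cv2.imwrite('pics/s3c.png',cv2.resize(f['pixels'][200:300,280:400],None,fx=6,fy=6,interpolation=cv2.INTER_CUBIC))
E
```

```text
6.45 [ 0.5102026  -0.01910551  0.13475597] [-3.14136926e+00  5.50115484e-04  2.17340580e-01] [-0.63879584 -0.07381845 -0.83712886]
dial_center [([0.5385, 0.0809, 0.0663], 0.75)]
dial_pointer [([0.5086, 0.0574, 0.0642], 0.57)]
green_dot [([0.5471, 0.3996, -0.0006], 0.44), ([0.5102, 0.0578, 0.061], 0.29)]
switch_tip []
switch_pivot [([0.5556, -0.011, 0.0619], 0.9)]
```

View pics/s3c.png

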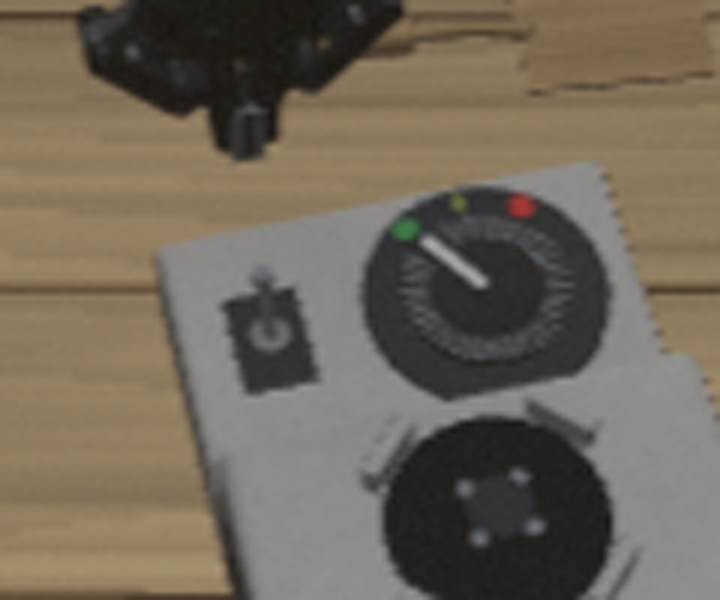

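The pointer stays at the green dot (405,228) with the finger off. The switch is still off, its tip at (262,272) leaning to the front, and the finger is in front of it. I'll lower, push along tool +x, back off and rise.

Emit:
{"api": "play_rows", "payload": {"plan": [[[0, 0, 1.2], [0, 0, 0], -1], [[0, 0, 2.2], [0, 0, 0], -1], [[0, 0, 2.45], [0, 0, 0], -1], [[0, 0, 2.45], [0, 0, 0], -1], [[0.4, 0, 2.45], [0, 0, 0], -1], [[0.7, 0, 2.45], [0, 0, 0], -1], [[1, 0, 2.45], [0, 0, 0], -1], [[1.3, 0, 2.45], [0, 0, 0], -1], [[1.5, 0, 2.45], [0, 0, 0], -1], [[1.7, 0, 2.45], [0, 0, 0], -1], [[1.8, 0, 2.45], [0, 0, 0], -1], [[1.8, 0, 2.45], [0, 0, 0], -1]]}}

```text
time: 7.95
tcp_pos: [0.5516, -0.0093, 0.0733]
orientation: [3.141, 0.006, 0.219]
force: [-6.8, -2.3, 6.8]
grip_width: -0.0004
gripper_force: 5.1
```

Emit:
{"api": "play_rows", "payload": {"plan": [[[-0.6, 0, 0], [0, 0, 0], -1], [[-1.8, 0, 0], [0, 0, 0], -1], [[-2, 0, -1], [0, 0, 0], -1], [[-2, 0, -2.5], [0, 0, 0], -1], [[-2, 0, -2.5], [0, 0, 0], -1], [[-2, 0, -2.5], [0, 0, 0], -1]]}}

```text
time: 8.55
tcp_pos: [0.5064, -0.0196, 0.137]
orientation: [3.141, -0.002, 0.218]
force: [-0.6, 0.1, 0.1]
grip_width: -0.0004
gripper_force: 0.0
```

```bash
python3 - <<'E'
from h import *
f=shot('scene','s4'); s=monitor.state();print(s['time'],s['tcp_pos'],s['force'])
cv2.imwrite('pics/s4c.png',cv2.resize(f['pixels'][200:300,280:400],None,fx=6,fy=6,interpolation=cv2.INTER_CUBIC))
for n in ['switch_tip','switch_pivot','dial_pointer']:
    print(n,[(np.round(x['position'],4).tolist(),round(x['conf'],2)) for x in models.spot_point('scene',n)[:2]])
E
```

```text
8.6 [ 0.50569019 -0.01961167  0.13611069] [ 0.23608416  0.88021977 -0.46106226]
switch_tip []
switch_pivot [([0.5569, -0.0084, 0.0601], 0.56)]
dial_pointer [([0.5118, 0.0584, 0.06], 0.62)]
```

View pics/s4c.png

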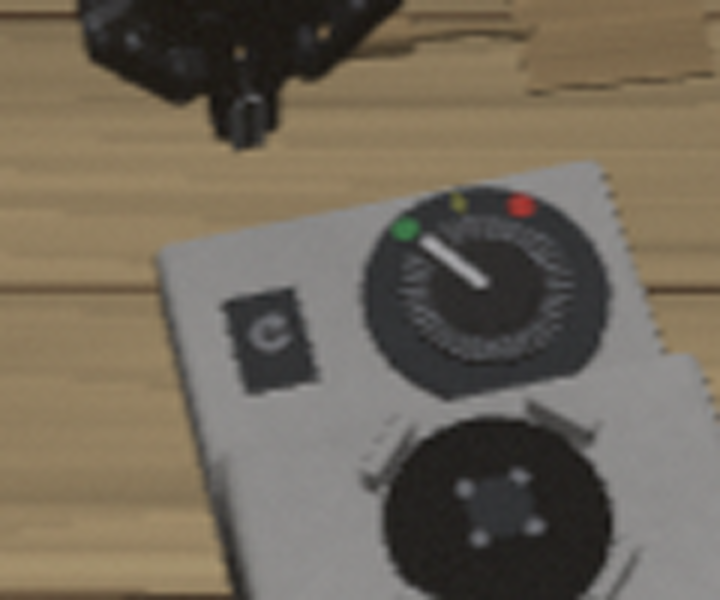

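The bat at (270,332) is now seen end-on from the scene camera, so it leans towards the motor block (on). The pointer is still at green (405,228), and the robot is clear.

```bash
python3 -c "
from cell import bot
print(bot.finish_job())"
```

```text
the job is handed in; nothing more can be done
None
```

I turned the speed dial to the green dot with a fingertip, then pushed the chrome switch over to on. I handed the job in about 8.6 s into the 45 s limit with the arm clear; the last picture shows the pointer at green and the switch leaning towards the motor block.

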